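# Load the broad-headed dop into the sprung clamp

## Task

From the wooden rack take the steel dop with the broad disc-shaped head and push it foot first, upright, down between the two sprung jaws of the clamp, midway along them, until its foot stands on the clamp's base and the jaws have sprung shut round its neck. Keep hold of it until the jaws have visibly closed and for about half a second more, and only then let go, leaving it standing upright in the clamp.

Things in the scene. Friction and masses are not known exactly. Their poses are not given: they have to be found in the camera images.
- dop_broad: Steel dop to load: round rod 120 mm tall, 0.15-0.31 kg, upright in the rack by two with heads under 23 mm wide. Origin: centre of its foot's underside; z up the rod. Heights: foot 12 mm wide at 0, widening to a 28 mm bulb at 18-21, neck 16 wide at 28-50, shank 22 wide at 53-90, disc head 38 wide with straight sides at 96-120 (grip here, at about 108). Foot 30 mm deep in the rack: lift straight up.
- rack: Fixed wooden block, 70 mm (its x) by 230 mm (its y), 36 mm high, with three 31 mm holes, 30 mm deep, 75 mm apart along its y, each with a dop. The two other dops are shorter, tops 102-106 mm above the bench, one pointed, one with a 16 mm head: lift the broad one clear over them. Origin: centre of the underside, under the middle hole; z up. Close the fingers along its x, clear of the neighbours.
- clamp: Fixed sprung clamp: steel base plate 90 mm (x) by 170 (y), 14 thick; end blocks at y +-74, tops at 60. Origin: centre of the plate's underside, midway between the jaws; the foot must end 14 mm above it. Jaws: 18 mm thick round-nosed steel bars along x, 62 long, tops at 61, slot 12 mm wide when shut. They open evenly along y as the foot is pushed down (a few N) and spring in on the neck.
- jaw_left (a joint): Opening of each jaw from fully shut, in m, 0 to 0.018; both jaws move alike. 0 with nothing between them, about 0.008 while the bulb passes, about 0.002 when closed on the neck (each more by as much as the dop is held off the middle of the slot).
There are look-alikes about, which are no part of the job. There is more than one size of the clamp; the one meant has the size given above.

How it is judged:
On the way:
1. the dop stands in the clamp with the jaws closed on its neck while the fingers still hold it (z of dop_broad in the frame of clamp below 0.021 m and horizontal distance between dop_broad and clamp below 0.015 m and angle between dop_broad's own z axis and vertical below 0.2 rad and value of joint jaw_left between 0.0007 and 0.0085 m and contact force between the fingers and dop_broad above 1 N), for 0.2 s.
At the end, for the whole second after the job is handed in: The broad-headed dop stands at rest in the clamp: its foot within 7 mm of the base plate's top and within 15 mm of the clamp's centre, upright within about 11 degrees, the jaws closed on its neck (each 0.7 to 6 mm open). Before letting go, the fingers held it so, bulb below the jaws, for 0.2 s (z of dop_broad in the frame of clamp below 0.021 m and horizontal distance between dop_broad and clamp below 0.015 m and angle between dop_broad's own z axis and vertical below 0.2 rad and value of joint jaw_left between 0.0007 and 0.006 m and linear speed of dop_broad below 0.02 m/s); the robot touches nothing.
It also fails if it takes over 42 s, if anything falls off the work surface, if the arm or the gripper's body presses on something with over 40 N, if the wrist force passes 120 N, or if a joint passes its speed limit or range.

## Robot

A 6-joint arm with a two-finger parallel gripper is mounted at the origin on the work surface. World frame = base frame: x ahead of the robot, y to its left, z up, the work surface at z = 0. Lengths are in m, angles in rad, forces in N, time in s.
With the tool pointing down it reaches from about 0.375 to 0.9 m from the base axis. Payload 3.1 kg.
Tool frame: the origin (TCP) lies at the very end of the fingers, on their centre line; the grasp point (between the pads) lies 19 mm behind it (tcp_to_grasp is the distance from the TCP to the grasp point, in m); z points along the fingers, y is the direction in which the jaws open and shut (so a half turn about z gives the same grasp; the last joint's range is limited). The gripper opens to 85 mm and grips with 20 to 120 N. Pads are 22 mm wide; open, the fingers measure 114 mm over their backs; the gripper's body (76 mm by 85 mm) begins 54 mm behind the grasp point. The pads swing forward as they close: fully open they stand 13 mm farther back than shut.
Start: joints at [1.069, 0.527, 1.433, -0, 1.181, -0.178], TCP at [0.199, 0.593, 0.231] pointing down, gripper open.
Joint ranges: [-3.08, 3.08], [-0.75, 2.2], [0.22, 2.44], [-1.43, 4.57], [0, 2.65], [-2.85, 2.85]. Speed limits (rad/s): [2.79, 2.79, 3.14, 3.14, 3.14, 3.14].

## Interface

Orientations are given as a unit quaternion [x, y, z, w].
In Python, from station import sense, snapshot, camera_info, sign_off, tcp_to_grasp gives the robot as it stands.
- The arm moves only by the shell command python3 -m inch 'ROWS' [FORCE]. ROWS is JSON, a list of rows, each a list of 3 entries, a list of its own where there are three numbers: the closure, from -1 (fully open) to 1 (shut), so that 0 is half open, then the shift along the tool's x, y, z normalised to -1 to 1, where 1 is 10 cm, then the turn, a rotation vector about the tool's x, y, z normalised to -1 to 1, where 1 is 360 degrees. In form: [[jaw, [dx, dy, dz], [ax, ay, az]], ...]. A call has 1 to 20 rows; each row is the pose to reach, as a shift and turn from the pose commanded when the call began, along the tool's axes at that moment, turning the shorter way round; what a row does not reach only later rows make up. A row lasts 1/10 s, in which the tool goes at most 50 mm and 8.59 degrees, less where a joint would pass 70% of its speed; a pose out of reach is approached as far as the arm can. A call with a number of a shift or a turn outside -1 to 1 is refused whole. A call with a gripper value outside its range is refused whole. The fingers move at their own pace and stop on an object; FORCE is the grip in N (left out, the last holds). Time passes only in rows, so rows that repeat a pose let the fingers close. It gives the time, the measured TCP pose, the force and the opening at its end, in the units of the state.
- sense(): the state, without advancing time (a new reading comes with each control period).
- snapshot(name): name is "scene" or "top"; returns (picture, depth): 400x640x3 uint8, blue, green, red; 400x640 float32, m along the optical axis (not along the pixel's ray), 0 where there is no reading.
- camera_info(name): a dict with "K" (3x3 intrinsics, pixels), "origin" and "orientation" of the camera in the world. Camera axes: x right, y down, z forward; pixel columns grow to the right and rows downward; lengths in m; the calibration is good to about 2 mm. A picture is of the moment at which its call begins. camera_info takes no time and is no camera call.
- sign_off(): hands the job in, once; it reports no verdict.
The state is a dict: "t": time; "q": joint angles; "qd": joint speeds; "tau": joint torques, N m; "tcp_pos": TCP position; "tool_rot": TCP orientation; "force": force on the tool from outside, world axes, zero at the start; "ft_torque": the same for the moment, N m; "finger_gap": opening from 0.0 (shut) to 1.0 (fully open).
Only numpy, scipy, OpenCV 4.12 (cv2) and the standard library are available. Lean on these libraries where they do the work, as an engineer would, in place of code of your own. Each camera call takes 0.05 s, during which the arm holds its last target.

## Working session

There is one attempt and no reset: what is moved stays moved. The work goes in short steps, Python scripts to look and compute and a shell command to move; the robot and the scene stay as the last step left them, time stands still between calls to the robot, and variables do not carry over. Pictures are saved under pics/ and viewed, and the job is handed in when it is done.

```bash
mkdir -p pics; ls
python3 - <<'E'
from station import *
import cv2,numpy as np
s=sense();print(s['t'],s['tcp_pos'],s['tool_rot'],s['force'],tcp_to_grasp)
for n in('scene','top'):
    im,d=snapshot(n);cv2.imwrite(f'pics/{n}0.png',im);np.savez(f'pics/{n}0.npz',im=im,d=d);print(camera_info(n))
E
```

```text
pics
0.0 [0.19848929 0.59187916 0.23032154] [ 1.61199775e-01  9.86921188e-01 -1.03597285e-03 -3.57599763e-04] [-0.92179128 -0.42114925 -0.19679628] 0.0187
{'K': array([[443.46319711,   0.        , 318.38598863],
       [  0.        , 443.46319711, 200.86774653],
       [  0.        ,   0.        ,   1.        ]]), 'origin': array([1.0570463 , 0.76397739, 0.94587396]), 'orientation': array([ 0.31375568,  0.87204733, -0.35366065, -0.12655027])}
{'K': array([[408.57130463,   0.        , 318.19910132],
       [  0.        , 408.57130463, 202.43650228],
       [  0.        ,   0.        ,   1.        ]]), 'origin': array([0.24989276, 0.04326098, 1.16729725]), 'orientation': array([-0.69768906,  0.71002404, -0.05502031,  0.07790119])}
```

View pics/scene0.png

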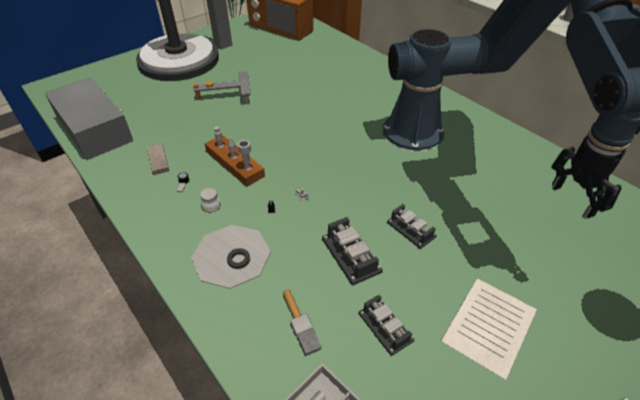

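View pics/top0.png

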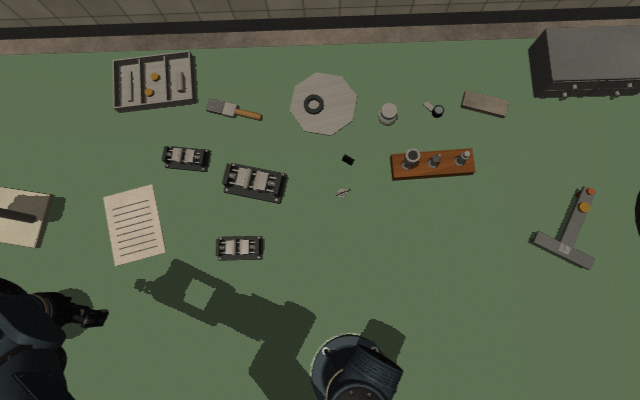

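The scene view shows a rack of three dops at about (235,160) and three clamps, at (352,248), (411,224) and (386,322). In the top view the rack is at (432,163) and the clamps are at (255,182), (186,157) and (240,247). Next I'll take close crops and measure.

```bash
cat > h.py <<'E'
import numpy as np,cv2
from scipy.spatial.transform import Rotation as R
from station import camera_info
def ray(n,px,z):
    c=camera_info(n);px=np.atleast_2d(px).astype(float)
    v=np.c_[px,np.ones(len(px))]@np.linalg.inv(c['K']).T@R.from_quat(c['orientation']).as_matrix().T
    return c['origin']+v*((z-c['origin'][2])/v[:,2])[:,None]
def cloud(n,d):
    c=camera_info(n);h,w=d.shape;u,v=np.meshgrid(np.arange(w),np.arange(h))
    p=np.stack([u,v,np.ones_like(u)],-1)@np.linalg.inv(c['K']).T*d[...,None]
    return p@R.from_quat(c['orientation']).as_matrix().T+c['origin']
def proj(n,P):
    c=camera_info(n);p=(np.atleast_2d(P)-c['origin'])@R.from_quat(c['orientation']).as_matrix()@c['K'].T
    return p[:,:2]/p[:,2:]
E
python3 - <<'E'
from h import *
im={n:np.load(f'pics/{n}0.npz') for n in('scene','top')}
t=im['top']['im'];s=im['scene']['im']
def crop(i,x,y,w,h,W,H): return cv2.resize(i[y:y+h,x:x+w],(W,H),interpolation=cv2.INTER_CUBIC)
cv2.imwrite('pics/crops.png',np.vstack([np.hstack([crop(t,385,140,100,50,400,200),crop(t,215,155,80,50,320,200)]),np.hstack([crop(s,195,115,80,75,400,375),crop(s,312,205,80,75,320,375)])]))
cl=cloud('top',im['top']['d'])
for c in[(255,182),(186,157),(240,247)]:
    x,y=c
    m=np.zeros(t.shape[:2],bool);m[y-26:y+27,x-40:x+41]=1
    m&=(cl[...,2]>0.007)
    n,l,st,ce=cv2.connectedComponentsWithStats(m.astype(np.uint8))
    k=l[y-2:y+3,x-2:x+3].max();P=cl[l==k]
    print(c,cv2.minAreaRect(P[:,:2].astype(np.float32)),P[:,2].max(),len(P))
m=np.zeros(t.shape[:2],bool);m[135:195,385:480]=1
z=cl[...,2]
P=cl[m&(z>.02)&(z<.045)];print('rack',cv2.minAreaRect(P[:,:2].astype(np.float32)),np.median(P[:,2]))
P=cl[m&(z>.07)]
n,l,st,ce=cv2.connectedComponentsWithStats((m&(z>.085)).astype(np.uint8))
for k in range(1,n):
    P=cl[l==k];print(st[k],ce[k],P[:,2].max(),np.median(P[:,:2],0))
E
```

```text
(255, 182) ((0.45491737127304077, 0.16968151926994324), (0.4570066034793854, 0.15236128866672516), 50.09632110595703) 1.167297245912533 1840
(186, 157) ((0.4739975929260254, 0.26737526059150696), (0.6237051486968994, 0.11310458183288574), 55.27969741821289) 1.167297245912533 964
(240, 247) ((0.32451245188713074, 0.2016036957502365), (0.3395817279815674, 0.08512533456087112), 78.84037780761719) 1.167297245912533 1052
rack ((0.5745174288749695, -0.25038963556289673), (0.07197082042694092, 0.23142850399017334), 2.9537923336029053) 0.03597138060033289
[396 136   1   1   1] [396. 136.] 1.167297245912533 [0.24989276 0.04326098]
[423 136   1   1   1] [423. 136.] 1.167297245912533 [0.24989276 0.04326098]
[386 140   1   1   1] [386. 140.] 1.167297245912533 [0.24989276 0.04326098]
[444 141   1   1   1] [444. 141.] 1.167297245912533 [0.24989276 0.04326098]
[454 144   1   1   1] [454. 144.] 1.167297245912533 [0.24989276 0.04326098]
[404 148  16  17 199] [411.85427136 156.10552764] 1.167297245912533 [ 0.56736711 -0.17308155]
[429 150   1   1   1] [429. 150.] 1.167297245912533 [0.24989276 0.043260
[... 409 characters left out ...]
9276 0.04326098]
[400 170   1   1   1] [400. 170.] 1.167297245912533 [0.24989276 0.04326098]
[410 174   1   1   1] [410. 174.] 1.167297245912533 [0.24989276 0.04326098]
[460 181   1   1   1] [460. 181.] 1.167297245912533 [0.24989276 0.04326098]
[408 185   1   1   1] [408. 185.] 1.167297245912533 [0.24989276 0.04326098]
[461 185   1   1   1] [461. 185.] 1.167297245912533 [0.24989276 0.04326098]
[472 186   1   1   1] [472. 186.] 1.167297245912533 [0.24989276 0.04326098]
[438 189   1   1   1] [438. 189.] 1.167297245912533 [0.24989276 0.04326098]
[469 188   1   1   1] [469. 188.] 1.167297245912533 [0.24989276 0.04326098]
[405 191   1   1   1] [405. 191.] 1.167297245912533 [0.24989276 0.04326098]
```

View pics/crops.png

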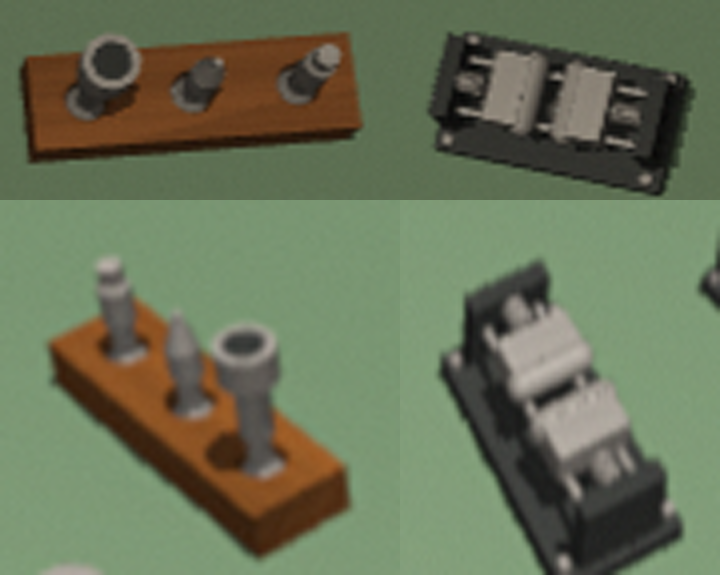

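The crops show a broad cupped head at top (412,156) and scene (243,150). It could be confused with the 16 mm-headed dop at top (465,155) and the pointed one at (437,157), and the description picks the broad one. Clamp candidates are top (255,182), (186,157) and (240,247). I'll check their sizes and refine the positions.

Run:
```python
from h import *
T=np.load('pics/top0.npz');S=np.load('pics/scene0.npz')
A={}
for n,D in(('top',T),('scene',S)):
    cl=cloud(n,D['d']);cl[D['d']<=0]=np.nan;A[n]=cl
    for c in {'top':[(255,182),(186,157),(240,247)],'scene':[(352,248),(411,224),(386,322)]}[n]:
        x,y=c;m=np.zeros(T['d'].shape,bool);m[y-38:y+39,x-42:x+43]=1
        m&=(cl[...,2]>0.008)&(cl[...,2]<.1)
        k_,l,st,ce=cv2.connectedComponentsWithStats(m.astype(np.uint8))
        k=1+st[1:,4].argmax();P=cl[l==k]
        (cx,cy),wh,a=cv2.minAreaRect(P[:,:2].astype(np.float32))
        Q=P[P[:,2]>.05]
        print(n,c,'c',np.round([cx,cy],4),'size',np.round(wh,4),a,'zmax',P[:,2].max(), 'tops',cv2.minAreaRect(Q[:,:2].astype(np.float32)) if len(Q)>5 else '')
    m=np.zeros(T['d'].shape,bool)
    if n=='top': m[135:180,395:430]=1
    else: m[130:195,200:275]=1
    z=cl[...,2]
    if n=='scene':
        P=cl[m&(z>.03)&(z<.042)];print('rack',cv2.minAreaRect(P[:,:2].astype(np.float32)))
    M=m&(z>.11)&(z<.14);P=cl[M]
    print('head',cv2.minEnclosingCircle(P[:,:2].astype(np.float32)),P[:,2].max(),M.sum())
    M=m&(z>.120)&(z<.14);P=cl[M];print('rim',cv2.minEnclosingCircle(P[:,:2].astype(np.float32)),np.median(P[:,2]),M.sum())
    for (r) in [( .045,.1)]:
        pass
```

```text
top (255, 182) c [0.5331 0.2628] size [0.1696 0.0912] 77.22308349609375 zmax 0.06715069078540403 tops ((0.5329280495643616, 0.26312968134880066), (0.1622445434331894, 0.059821877628564835), 77.7117691040039)
top (186, 157) c [0.6126 0.468 ] size [0.1278 0.0671] 82.2388687133789 zmax 0.051887374704423506 tops ((0.6191145181655884, 0.4833679795265198), (0.0644136518239975, 0.024407455697655678), 82.31526184082031)
top (240, 247) c [0.345  0.3032] size [0.1253 0.0655] 89.11563873291016 zmax 0.05151781747425388 tops 
head ((0.5703712105751038, -0.17401130497455597), 0.0200577974319458) 0.13039751981260084 185
rim ((0.5706531405448914, -0.17422567307949066), 0.019746720790863037) 0.1262837989239639 164
scene (352, 248) c [0.5346 0.2661] size [0.1708 0.0918] 76.47908782958984 zmax 0.06631737472931709 tops ((0.535424530506134, 0.265130877494812), (0.16577459871768951, 0.0617276094853878), 77.00445556640625)
scene (411, 224) c [0.3503 0.3066] size [0.0674 0.1304] 4.722564697265625 zmax 0.05272051497785368 tops 
scene (386, 322) c [0.6154 0.4706] size [0.1266 0.0674] 83.27886962890625 zmax 0.049490683219813425 tops 
rack ((0.5755943655967712, -0.24982555210590363), (0.07340537011623383, 0.24019747972488403), 3.0624167919158936)
head ((0.5708127617835999, -0.17288723587989807), 0.02165784314274788) 0.13059784788661388 136
rim ((0.5708127617835999, -0.17288723587989807), 0.02165784314274788) 0.12600936590009482 101
```

Only the clamp at top (255,182) measures 170 × 91 mm, so it is the right one; the other two are about 127 × 67. Its centre is ≈(0.534, 0.264) with the long axis at 77°. The dop head is at ≈(0.571, −0.174, top 0.126), which agrees with the rack hole position. I'll start moving.

```bash
M='python3 -m inch'; 
python3 -m inch '[[-1,[-0.5,-0.5,0],[0,0,0]],[-1,[-1,-1,0],[0,0,0]],[-1,[-1,-1,0],[0,0,0]],[-1,[-1,-1,0],[0,0,0]]]' 60
python3 -m inch '[[-1,[-0.5,-0.5,0],[0,0,0]],[-1,[-1,-1,0],[0,0,0]],[-1,[-1,-1,0],[0,0,0]],[-1,[-1,-1,0],[0,0,0]]]'
```

```text
t: 0.5
tcp_pos: [0.2627, 0.4615, 0.2307]
tool_rot: [0.163, 0.987, -0.002, -0.001]
force: [0.4, 1.6, -0.9]
finger_gap: 1.001
t: 0.9
tcp_pos: [0.3263, 0.3364, 0.2312]
tool_rot: [0.164, 0.986, -0.001, -0.0]
force: [-0.5, 0.8, 0.3]
finger_gap: 0.998
```

```bash
python3 -m inch '[[-1,[-0.5,-0.5,0],[0,0,0]],[-1,[-1,-1,0],[0,0,0]],[-1,[-1,-1,0],[0,0,0]],[-1,[-1,-1,0],[0,0,0]]]'
python3 -m inch '[[-1,[-0.5,-0.5,0],[0,0,0]],[-1,[-1,-1,0],[0,0,0]],[-1,[-1,-1,0],[0,0,0]],[-1,[-1,-1,0],[0,0,0]]]'
python3 -m inch '[[-1,[-0.5,-0.5,0],[0,0,0.02]],[-1,[-1,-1,0],[0,0,0.04]],[-1,[-1,-1,0],[0,0,0.06]],[-1,[-1,-1,0],[0,0,0.08]],[-1,[-1,-1,0],[0,0,0.1]],[-1,[-1,-1,0],[0,0,0.12]],[-1,[-1,-1,0],[0,0,0.14]],[-1,[-1,-1,0],[0,0,0.16]],[-1,[-1,-1,0],[0,0,0.18]],[-1,[-1,-1,0],[0,0,0.19]],[-1,[-1,-1,0],[0,0,0.19]]]'
cat > rel.py <<'E'
import sys
from h import *
from station import sense
s=sense();r=R.from_quat(s['tool_rot']).as_matrix()
t=np.array([float(a) for a in sys.argv[1:4]])
print('q',np.round(s['q'],3),'tcp',np.round(s['tcp_pos'],4),'F',np.round(s['force'],1),'gap',s['finger_gap'],'t',s['t'])
print('tool y angle',np.degrees(np.arctan2(r[1,1],r[0,1])),'tilt',np.degrees(np.arccos(-r[2,2])))
print('shift in units',np.round(r.T@(t-s['tcp_pos'])/.1,3))
E
python3 rel.py .571 -.174 .2
```

```text
t: 1.3
tcp_pos: [0.3906, 0.2106, 0.2314]
tool_rot: [0.164, 0.986, 0.0, 0.001]
force: [0.4, -0.1, -0.3]
finger_gap: 0.999
t: 1.7
tcp_pos: [0.4545, 0.084, 0.2316]
tool_rot: [0.163, 0.987, -0.0, 0.002]
force: [0.5, 0.1, -0.5]
finger_gap: 0.995
t: 2.8
tcp_pos: [0.5139, -0.0381, 0.2311]
tool_rot: [0.687, 0.726, 0.0, -0.001]
force: [0.7, 0.0, 0.3]
finger_gap: 1.0
q [-2.920e-01  3.810e-01  1.705e+00  1.000e-03  1.057e+00 -3.480e-01] tcp [ 0.5139 -0.0381  0.2311] F [0.7 0.  0.3] gap 1.0000504713156655 t 2.8
tool y angle 3.1741842016718436 tilt 0.06703156266216477
shift in units [-1.389  0.495  0.309]
```

```bash
python3 -m inch '[[-1,[-0.4,0.15,0],[0,0,0]],[-1,[-0.8,0.3,0],[0,0,0]],[-1,[-1,0.36,0],[0,0,0]],[-1,[-1,0.36,0],[0,0,0]]]'
python3 -m inch '[[-1,[-0.2,0.07,0],[0,0,0]],[-1,[-0.39,0.135,0],[0,0,0]],[-1,[-0.39,0.135,0],[0,0,0]],[-1,[-0.39,0.135,0],[0,0,0]],[-1,[-0.39,0.135,0],[0,0,0]]]'
python3 rel.py .571 -.174 .15
python3 - <<'E'
from station import *
import cv2,numpy as np
a,_=snapshot('scene');b,_=snapshot('top')
f=lambda i,x,y:cv2.resize(i[y:y+100,x:x+100],(400,400),interpolation=cv2.INTER_CUBIC)
cv2.imwrite('pics/hover.png',np.hstack([f(a,190,90),f(b,365,110)]))
E
```

```text
t: 3.2
tcp_pos: [0.5565, -0.14, 0.231]
tool_rot: [0.688, 0.725, 0.0, 0.0]
force: [-0.6, 0.2, -0.5]
finger_gap: 1.0
t: 3.7
tcp_pos: [0.5697, -0.1747, 0.2311]
tool_rot: [0.688, 0.726, 0.0, -0.001]
force: [-1.0, -0.4, -0.8]
finger_gap: 1.002
q [-4.850e-01  4.890e-01  1.507e+00  1.000e-03  1.148e+00 -5.400e-01] tcp [ 0.5697 -0.1747  0.2311] F [-1.  -0.4 -0.8] gap 1.0016263190421042 t 3.7
tool y angle 3.1305878057073677 tilt 0.12656623251357468
shift in units [0.005 0.015 0.811]
```

View pics/hover.png

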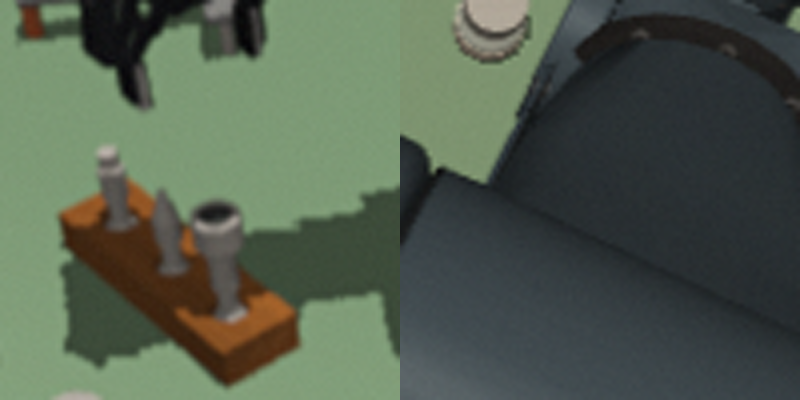

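Run:
```python
from h import *
print(proj('scene',[[.5697,-.1747,.231],[.5697+.0425,-.1724,.231],[.5697-.0425,-.177,.231],[.5697,-.1747,.126]]))
```

```text
[[238.90887275 112.98921977]
 [226.15269179 119.11207936]
 [251.25696972 107.06223706]
 [243.52923412 142.82242874]]
```

The left half of the picture shows fingertips at scene (225,116) and (252,102), straddling the broad head at (244,146). That matches the projection, so I'll descend.

```bash
python3 -m inch '[[-1,[0,0.01,0.3],[0,0,0]],[-1,[0,0.013,0.6],[0,0,0]],[-1,[0,0.013,0.8],[0,0,0]],[-1,[0,0.013,0.8],[0,0,0]]]'
python3 -m inch '[[-1,[0,0,0.15],[0,0,0]],[-1,[0,0,0.3],[0,0,0]],[-1,[0,0,0.45],[0,0,0]],[-1,[0,0,0.58],[0,0,0]],[-1,[0,0,0.58],[0,0,0]],[-1,[0,0,0.58],[0,0,0]]]'
python3 rel.py .571 -.174 .092
python3 - <<'E'
from station import *
import cv2,numpy as np
a,_=snapshot('scene')
cv2.imwrite('pics/down.png',cv2.resize(a[85:195,180:290],(600,600),interpolation=cv2.INTER_CUBIC))
E
```

```text
t: 4.2
tcp_pos: [0.5695, -0.1748, 0.1485]
tool_rot: [0.688, 0.726, -0.001, -0.004]
force: [0.2, 0.6, -0.8]
finger_gap: 0.997
t: 4.8
tcp_pos: [0.5722, -0.1767, 0.0939]
tool_rot: [0.688, 0.726, 0.0, 0.0]
force: [-0.5, 1.1, -0.2]
finger_gap: 0.999
q [-0.486  0.675  1.611  0.     0.856 -0.539] tcp [ 0.5722 -0.1767  0.0939] F [-0.5  1.1 -0.2] gap 0.9994412224607256 t 4.8
tool y angle 3.0583773681906634 tilt 0.03540727519600887
shift in units [ 0.028 -0.011  0.018]
```

View pics/down.png

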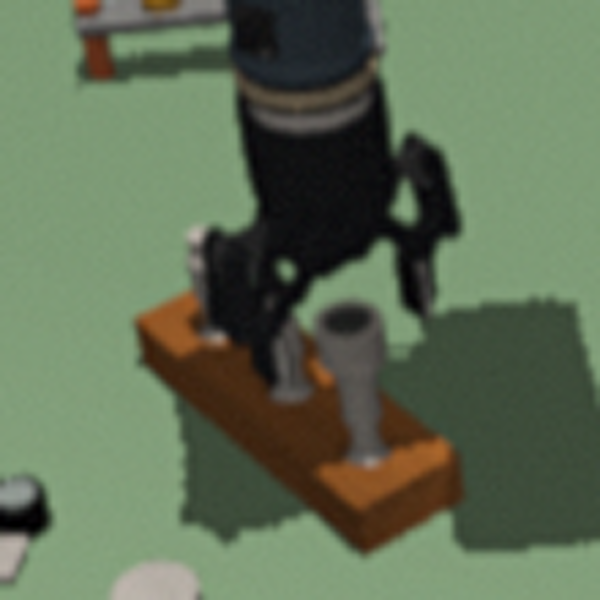

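The fingertips at scene (229,155) and (257,142) straddle the head at (244,145). I'll nudge 2 mm and close.

```bash
python3 -m inch '[[-1,[0.02,0,0.01],[0,0,0]],[-0.4,[0.02,0,0.01],[0,0,0]],[0,[0.02,0,0.01],[0,0,0]],[0.3,[0.02,0,0.01],[0,0,0]],[1,[0.02,0,0.01],[0,0,0]],[1,[0.02,0,0.01],[0,0,0]],[1,[0.02,0,0.01],[0,0,0]],[1,[0.02,0,0.01],[0,0,0]],[1,[0.02,0,0.01],[0,0,0]],[1,[0.02,0,0.01],[0,0,0]]]' 80
python3 rel.py .571 -.174 .092
python3 - <<'E'
from station import *
import cv2,numpy as np
a,_=snapshot('scene')
cv2.imwrite('pics/grip.png',cv2.resize(a[85:195,180:290],(600,600),interpolation=cv2.INTER_CUBIC))
E
```

```text
t: 5.85
tcp_pos: [0.5721, -0.1749, 0.0928]
tool_rot: [0.688, 0.726, 0.0, 0.0]
force: [-0.1, 0.2, 6.0]
finger_gap: 0.421
q [-0.483  0.675  1.613 -0.     0.852 -0.536] tcp [ 0.5721 -0.1749  0.0928] F [-0.1  0.2  6. ] gap 0.42092657281784623 t 5.85
tool y angle 3.048561840556832 tilt 0.05908748145197655
shift in units [ 0.01  -0.011  0.008]
```

View pics/grip.png

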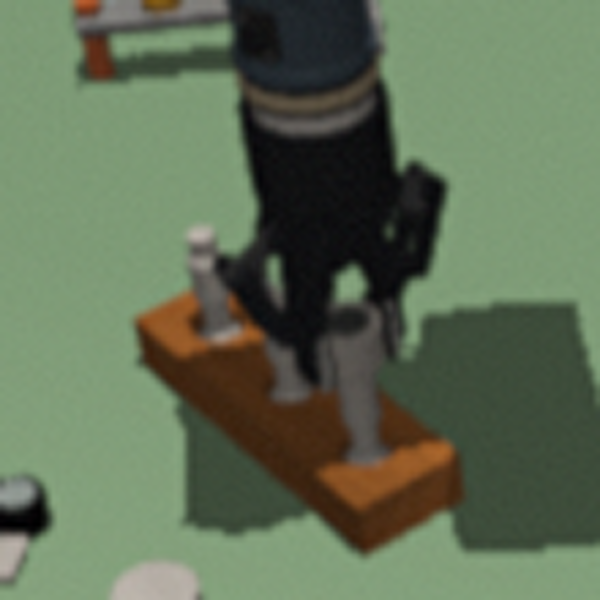

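The pads are closed on the head and the gap stopped at 0.42, about 36–38 mm. I'll lift straight up.

```bash
python3 -m inch '[[1,[0,0,-0.1],[0,0,0]],[1,[0,0,-0.25],[0,0,0]],[1,[0,0,-0.4],[0,0,0]],[1,[0,0,-0.6],[0,0,0]],[1,[0,0,-0.8],[0,0,0]],[1,[0,0,-0.8],[0,0,0]],[1,[0,0,-0.8],[0,0,0]]]'
python3 -m inch '[[1,[0,0,-0.2],[0,0,0]],[1,[0,0,-0.4],[0,0,0]],[1,[0,0,-0.5],[0,0,0]],[1,[0,0,-0.5],[0,0,0]],[1,[0,0,-0.5],[0,0,0]]]'
python3 rel.py .534 .264 .222
python3 - <<'E'
from station import *
import cv2,numpy as np
a,_=snapshot('scene')
cv2.imwrite('pics/lift.png',cv2.resize(a[70:180,170:280],(600,600),interpolation=cv2.INTER_CUBIC))
E
```

```text
t: 6.6
tcp_pos: [0.5713, -0.1745, 0.172]
tool_rot: [0.688, 0.726, -0.0, -0.0]
force: [0.4, 0.0, -2.7]
finger_gap: 0.427
t: 7.1
tcp_pos: [0.571, -0.1743, 0.2211]
tool_rot: [0.688, 0.726, -0.0, -0.001]
force: [0.2, 0.2, -2.5]
finger_gap: 0.427
q [-0.483  0.502  1.514 -0.     1.127 -0.536] tcp [ 0.571  -0.1743  0.2211] F [ 0.2  0.2 -2.5] gap 0.4270214471868281 t 7.1
tool y angle 3.0435788379875297 tilt 0.12776616730689644
shift in units [ 4.397e+00 -1.370e-01 -4.000e-03]
```

View pics/lift.png

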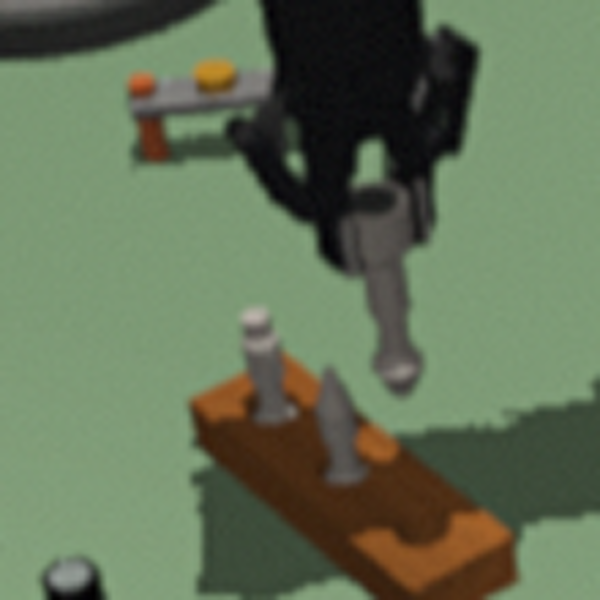

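The broad dop hangs upright and clear, with its foot at scene (243,140) and its hole empty; the measured weight is about 2.7 N. I'll carry it over to the clamp.

```bash
python3 -m inch '[[1,[0.2,0,0],[0,0,0]],[1,[0.6,-0.02,0],[0,0,0]],[1,[1,-0.03,0],[0,0,0]]]'
python3 -m inch '[[1,[0.4,0,0],[0,0,0]],[1,[0.8,-0.02,0],[0,0,0]],[1,[1,-0.03,0],[0,0,0]]]'
python3 -m inch '[[1,[0.4,0,0],[0,0,0]],[1,[0.8,-0.02,0],[0,0,0]],[1,[1,-0.03,0],[0,0,0]]]'
python3 -m inch '[[1,[0.3,0,0],[0,0,0]],[1,[0.6,-0.02,0],[0,0,0]],[1,[0.8,-0.03,0],[0,0,0]],[1,[1,-0.03,0],[0,0,0]],[1,[1,-0.03,0],[0,0,0]],[1,[1,-0.03,0],[0,0,0]]]'
python3 rel.py .534 .264 .222
```

```text
t: 7.45
tcp_pos: [0.5623, -0.0733, 0.2211]
tool_rot: [0.689, 0.725, -0.0, -0.001]
force: [0.8, 0.7, -1.8]
finger_gap: 0.425
t: 7.75
tcp_pos: [0.5529, 0.0291, 0.2213]
tool_rot: [0.687, 0.727, -0.0, -0.002]
force: [0.8, -0.0, -3.3]
finger_gap: 0.424
t: 8.05
tcp_pos: [0.5446, 0.1284, 0.2214]
tool_rot: [0.687, 0.727, -0.0, -0.002]
force: [0.3, -0.1, -2.0]
finger_gap: 0.425
t: 8.65
tcp_pos: [0.5373, 0.2248, 0.2215]
tool_rot: [0.687, 0.726, -0.001, -0.0]
force: [0.6, -0.5, -2.8]
finger_gap: 0.422
q [ 0.205  0.482  1.551 -0.     1.11   0.15 ] tcp [0.5373 0.2248 0.2215] F [ 0.6 -0.5 -2.8] gap 0.42230298823680507 t 8.65
tool y angle 3.1522499124312393 tilt 0.11929844453931658
shift in units [ 0.394 -0.011 -0.005]
```

```bash
python3 -m inch '[[1,[0.2,0,0],[0,0,0]],[1,[0.39,-0.01,0],[0,0,0]],[1,[0.39,-0.01,0.3],[0,0,0]],[1,[0.39,-0.01,0.45],[0,0,0]],[1,[0.39,-0.01,0.45],[0,0,0]],[1,[0.39,-0.01,0.45],[0,0,0]]]'
python3 rel.py .534 .264 .18
python3 - <<'E'
from h import *
from station import *
S,d=snapshot('scene');T,_=snapshot('top')
cv2.imwrite('pics/over.png',S);np.savez('pics/over.npz',im=S,d=d)
cv2.imwrite('pics/over_c.png',np.hstack([cv2.resize(S[160:290,290:420],(520,520),interpolation=cv2.INTER_CUBIC)]))
print(proj('scene',[[.534,.264,.088],[.534,.264,.2],[.534,.264,.061],[.534,.264,.014]]))
E
```

```text
t: 9.25
tcp_pos: [0.5355, 0.2623, 0.1772]
tool_rot: [0.688, 0.725, -0.0, -0.0]
force: [-0.4, 0.5, -1.9]
finger_gap: 0.428
q [ 0.268  0.555  1.559 -0.     1.028  0.216] tcp [0.5355 0.2623 0.1772] F [-0.4  0.5 -1.9] gap 0.42766688303207706 t 9.25
tool y angle 2.989779450985761 tilt 0.04191556914867428
shift in units [ 0.018 -0.014 -0.028]
[[352.55942645 233.21545799]
 [355.15428696 202.33562138]
 [351.98885196 240.00551359]
 [351.04075604 251.28821907]]
```

View pics/over_c.png

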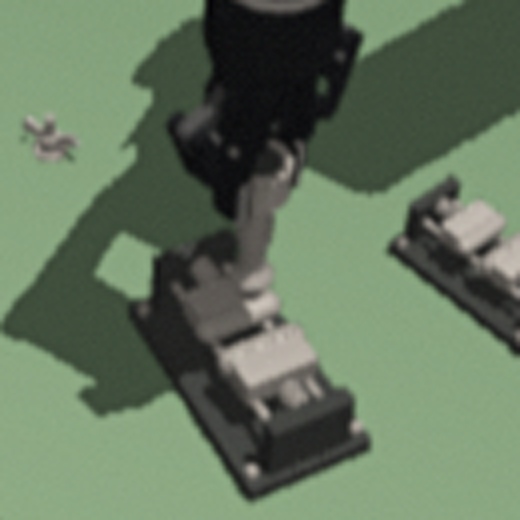

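Run:
```python
from h import *
a=np.load('pics/over.npz')['im'];b=np.load('pics/scene0.npz')['im']
f=lambda i:cv2.resize(i[195:275,325:385],(390,520),interpolation=cv2.INTER_LANCZOS4)
A,B=f(a),f(b)
P=lambda p:((p-[325,195]+.5)*6.5).astype(int)
yv=np.array([-np.sin(np.radians(-13)),np.cos(np.radians(-13)),0]);xv=np.array([yv[1],-yv[0],0])
c=np.array([.534,.264,.061])
for s in(-1,1):
    for o in(.006,.024):
        q=P(proj('scene',[c+s*o*yv-.031*xv,c+s*o*yv+.031*xv]));cv2.line(B,tuple(map(int,q[0])),tuple(map(int,q[1])),(0,0,255),1)
for z in(.088,.197):
    q=P(proj('scene',[[.5355,.2623,z]]))[0];cv2.circle(A,tuple(map(int,q)),3,(0,0,255),-1)
cv2.imwrite('pics/ov2.png',np.hstack([A,B]))
T=np.load('pics/top0.npz')['im']
C=cv2.resize(T[155:210,215:295],(800,550),interpolation=cv2.INTER_LANCZOS4)
P=lambda p:((p-[215,155]+.5)*10).astype(int)
for s in(-1,1):
    for o in(.006,.024):
        q=P(proj('top',[c+s*o*yv-.031*xv,c+s*o*yv+.031*xv]));cv2.line(C,tuple(map(int,q[0])),tuple(map(int,q[1])),(0,0,255),1)
cv2.imwrite('pics/ov3.png',C)
```

```text
(no output)
```

View pics/ov2.png

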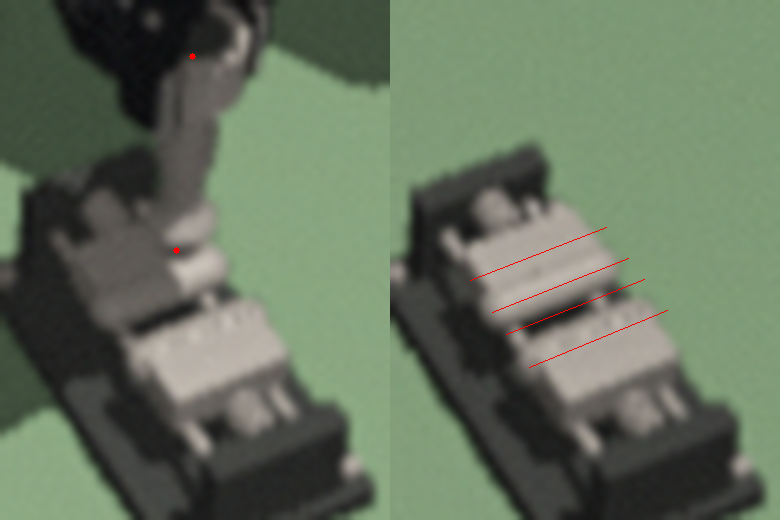

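View pics/ov3.png

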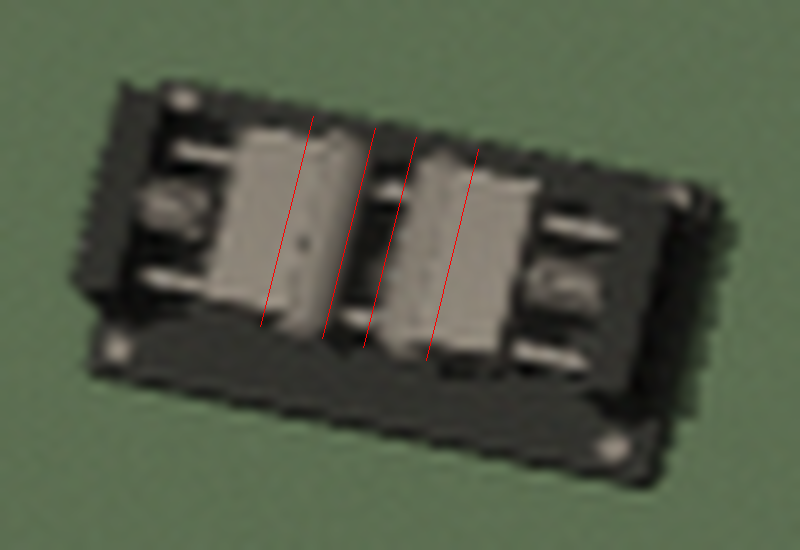

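Run:
```python
from h import *
p=np.array([[183,98],[118,347],[613,447],[680,195]])/10+[214.5,154.5]
X=ray('top',p,.016);print(X.round(4),X.mean(0))
b=np.load('pics/scene0.npz')['im']
C=cv2.resize(b[205:285,315:390],(750,800),interpolation=cv2.INTER_LANCZOS4)[:, :]
cv2.imwrite('pics/ov4.png',cv2.resize(C,(560,597)))
for n in('top','scene'):
    d=np.load(f'pics/{n}0.npz')['d'];cl=cloud(n,d);cl[d<=0]=np.nan
    c=np.array([.534,.264]);a=np.radians(-13)
    L=(cl[...,:2]-c)@np.array([[np.cos(a),-np.sin(a)],[np.sin(a),np.cos(a)]])
    for s in(-1,1):
        m=(abs(L[...,0])<.04)&(s*L[...,1]>.003)&(s*L[...,1]<.06)&(cl[...,2]>.052)&(cl[...,2]<.07)
        q=L[m];print(n,s,'x',np.percentile(q[:,0],[2,98]).round(4),'y',np.percentile(q[:,1],[2,98]).round(4),m.sum(),np.median(cl[m][:,2]))
```

```text
[[0.5891 0.3289 0.016 ]
 [0.5144 0.3461 0.016 ]
 [0.4817 0.2013 0.016 ]
 [0.5562 0.1821 0.016 ]] [0.53536831 0.26462266 0.016     ]
top -1 x [-0.0278  0.0248] y [-0.0568 -0.0089] 278 0.061026761608486635
top 1 x [-0.0281  0.0252] y [0.0059 0.0567] 285 0.060724593127146065
scene -1 x [-0.0249  0.0276] y [-0.0564 -0.0045] 295 0.05995282724692019
scene 1 x [-0.0246  0.0276] y [0.0104 0.0548] 290 0.06031223171540867
```

View pics/ov4.png

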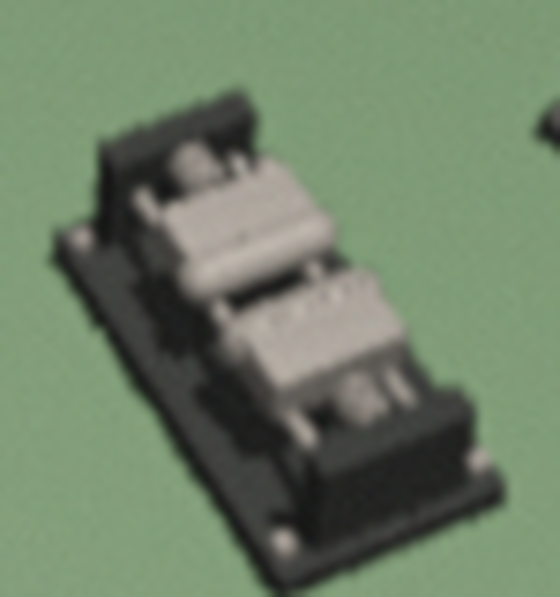

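Both views put the clamp centre at ≈(0.535, 0.265). The base screws give (0.5354, 0.2646), so I'll shift about 2.5 mm along +y and push down in stages while watching the force.

```bash
python3 -m inch '[[1,[0.025,0,0],[0,0,0]],[1,[0.025,0,0],[0,0,0]],[1,[0.025,0,0.1],[0,0,0]],[1,[0.025,0,0.2],[0,0,0]],[1,[0.025,0,0.25],[0,0,0]],[1,[0.025,0,0.25],[0,0,0]]]' 100
python3 rel.py .535 .265 .101
python3 -m inch '[[1,[0,0,0.05],[0,0,0]],[1,[0,0,0.1],[0,0,0]],[1,[0,0,0.15],[0,0,0]],[1,[0,0,0.2],[0,0,0]],[1,[0,0,0.2],[0,0,0]]]'
python3 rel.py .535 .265 .101
```

```text
t: 9.95
tcp_pos: [0.5343, 0.2652, 0.1507]
tool_rot: [0.688, 0.726, -0.001, -0.001]
force: [-0.2, 0.0, -2.4]
finger_gap: 0.416
q [ 0.274  0.591  1.578 -0.     0.975  0.22 ] tcp [0.5343 0.2652 0.1507] F [-0.2  0.  -2.4] gap 0.4156736198915138 t 9.95
tool y angle 3.046758279714385 tilt 0.19094582391682868
shift in units [-0.002  0.009  0.497]
t: 10.45
tcp_pos: [0.5355, 0.265, 0.1318]
tool_rot: [0.688, 0.726, -0.0, 0.0]
force: [1.3, -1.7, -2.1]
finger_gap: 0.418
q [ 2.730e-01  6.180e-01  1.592e+00 -1.000e-03  9.320e-01  2.200e-01] tcp [0.5355 0.265  0.1318] F [ 1.3 -1.7 -2.1] gap 0.41810993667295365 t 10.45
tool y angle 3.0608311471637126 tilt 0.0536665731466779
shift in units [ 0.001 -0.005  0.308]
```

```bash
python3 -m inch '[[1,[0,0,0.05],[0,0,0]],[1,[0,0,0.1],[0,0,0]],[1,[0,0,0.15],[0,0,0]],[1,[0,0,0.2],[0,0,0]],[1,[0,0,0.2],[0,0,0]]]'
python3 rel.py .535 .265 .101
python3 -m inch '[[1,[0,0,0.03],[0,0,0]],[1,[0,0,0.06],[0,0,0]],[1,[0,0,0.08],[0,0,0]],[1,[0,0,0.08],[0,0,0]]]'
python3 rel.py .535 .265 .101
python3 - <<'E'
from station import *
import cv2,numpy as np
a,_=snapshot('scene')
cv2.imwrite('pics/in1.png',cv2.resize(a[190:280,310:400],(600,600),interpolation=cv2.INTER_CUBIC))
E
```

```text
t: 10.95
tcp_pos: [0.5339, 0.2655, 0.11]
tool_rot: [0.688, 0.726, -0.001, -0.001]
force: [0.5, -0.6, -13.2]
finger_gap: 0.42
q [2.740e-01 6.490e-01 1.606e+00 1.000e-03 8.900e-01 2.200e-01] tcp [0.5339 0.2655 0.11  ] F [  0.5  -0.6 -13.2] gap 0.41974705879520136 t 10.95
tool y angle 3.0312119323395925 tilt 0.20577075287422192
shift in units [-0.005  0.011  0.09 ]
t: 11.35
tcp_pos: [0.5352, 0.2652, 0.1041]
tool_rot: [0.688, 0.726, -0.0, 0.0]
force: [-0.5, -3.8, -2.3]
finger_gap: 0.416
q [ 2.730e-01  6.580e-01  1.609e+00 -1.000e-03  8.750e-01  2.200e-01] tcp [0.5352 0.2652 0.1041] F [-0.5 -3.8 -2.3] gap 0.4161797797321851 t 11.35
tool y angle 3.056252054709983 tilt 0.041012138785786696
shift in units [-0.002 -0.002  0.031]
```

View pics/in1.png

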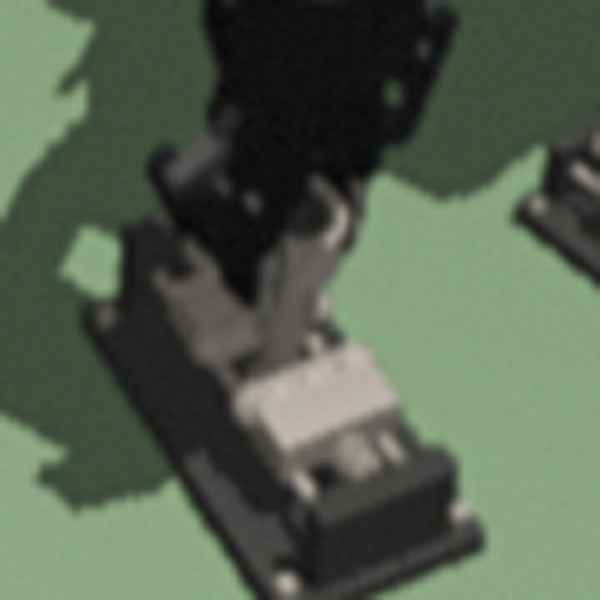

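Force peaked at 13 N, then dropped back to the weight, so the bulb has passed the jaws. I'll continue down to the base.

```bash
python3 -m inch '[[1,[0,0,0.01],[0,0,0]],[1,[-0.005,0,0.02],[0,0,0]],[1,[-0.01,0,0.025],[0,0,0]],[1,[-0.01,0,0.025],[0,0,0]],[1,[-0.01,0,0.025],[0,0,0]]]'
python3 -m inch '[[1,[0,0,0.01],[0,0,0]],[1,[0,0,0.015],[0,0,0]],[1,[0,0,0.015],[0,0,0]],[1,[0,0,0.015],[0,0,0]]]'
```

```text
t: 11.9
tcp_pos: [0.5356, 0.2645, 0.102]
tool_rot: [0.688, 0.726, 0.0, 0.0]
force: [-0.5, -3.4, 0.1]
finger_gap: 0.416
t: 12.3
tcp_pos: [0.5357, 0.2646, 0.1009]
tool_rot: [0.688, 0.726, 0.0, 0.0]
force: [-0.8, -3.2, 6.3]
finger_gap: 0.422
```

Contact of about 8 N upward shows the foot is on the base. I'll hold, ease the sideways force a little, and check before releasing.

```bash
python3 -m inch '[[1,[-0.01,0,0],[0,0,0]],[1,[-0.01,0,0],[0,0,0]],[1,[-0.01,0,0],[0,0,0]],[1,[-0.01,0,0],[0,0,0]],[1,[-0.01,0,0],[0,0,0]],[1,[-0.01,0,0],[0,0,0]],[1,[-0.01,0,0],[0,0,0]],[1,[-0.01,0,0],[0,0,0]],[1,[-0.01,0,0],[0,0,0]],[1,[-0.01,0,0],[0,0,0]]]'
python3 rel.py .535 .265 .101
python3 - <<'E'
from station import *
import cv2,numpy as np
a,_=snapshot('scene');b,_=snapshot('top')
f=lambda i,x,y:cv2.resize(i[y:y+80,x:x+80],(400,400),interpolation=cv2.INTER_CUBIC)
cv2.imwrite('pics/in2.png',np.hstack([f(a,315,195),f(b,215,145)]))
E
```

```text
t: 13.3
tcp_pos: [0.5358, 0.2641, 0.1009]
tool_rot: [0.688, 0.726, 0.001, -0.0]
force: [-1.1, -2.0, 5.2]
finger_gap: 0.419
q [2.710e-01 6.620e-01 1.612e+00 1.000e-03 8.660e-01 2.170e-01] tcp [0.5358 0.2641 0.1009] F [-1.1 -2.   5.2] gap 0.41886419195755314 t 13.3
tool y angle 3.0306005400692766 tilt 0.09266206576483403
shift in units [ 0.009 -0.007 -0.001]
```

View pics/in2.png

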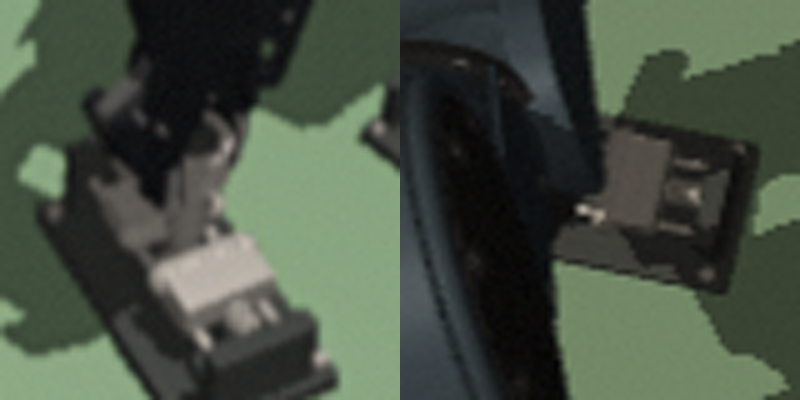

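The dop stands upright between the jaws, at scene ≈(354,235). I'll measure the jaw opening from depth before letting go.

Run:
```python
from h import *
from station import *
im,d1=snapshot('scene');np.savez('pics/in3.npz',im=im,d=d1);cv2.imwrite('pics/in3.png',im)
c=np.array([.535,.265]);a=np.radians(-13)
for nm,d in(('before',np.load('pics/scene0.npz')['d']),('bulb',np.load('pics/over.npz')['d']),('now',d1)):
    cl=cloud('scene',d);cl[d<=0]=np.nan
    L=(cl[...,:2]-c)@np.array([[np.cos(a),-np.sin(a)],[np.sin(a),np.cos(a)]])
    for s in (1,-1):
      m=(abs(L[...,0])<.026)&(s*L[...,1]>.006)&(s*L[...,1]<.060)&(cl[...,2]>.056)&(cl[...,2]<.066)
      q=L[m];print(nm,s,np.percentile(q[:,1],[1,5,50,95,99]).round(4),m.sum())
    m=(abs(L).max(-1)<.03)&(cl[...,2]>.127)&(cl[...,2]<.142)
    if nm=='now' and m.any(): print('head',cl[m].max(0),np.median(cl[m],0),m.sum())
g=lambda f:cv2.resize(np.load(f)['im'][215:285,325:395],(400,400),interpolation=cv2.INTER_CUBIC)
cv2.imwrite('pics/cmp.png',np.hstack([g('pics/scene0.npz'),g('pics/in3.npz')]))
```

```text
before 1 [0.0082 0.0118 0.0285 0.0442 0.0583] 242
before -1 [-0.0542 -0.0435 -0.0243 -0.0088 -0.0069] 230
bulb 1 [0.0088 0.0113 0.0285 0.0437 0.058 ] 243
bulb -1 [-0.0583 -0.0488 -0.0215 -0.0084 -0.0065] 189
now 1 [0.0089 0.0124 0.0302 0.0461 0.0566] 249
now -1 [-0.0444 -0.043  -0.0237 -0.0097 -0.0081] 89
head [0.56760207 0.28462085 0.14151434] [0.53277007 0.27395246 0.13429529] 140
```

View pics/cmp.png

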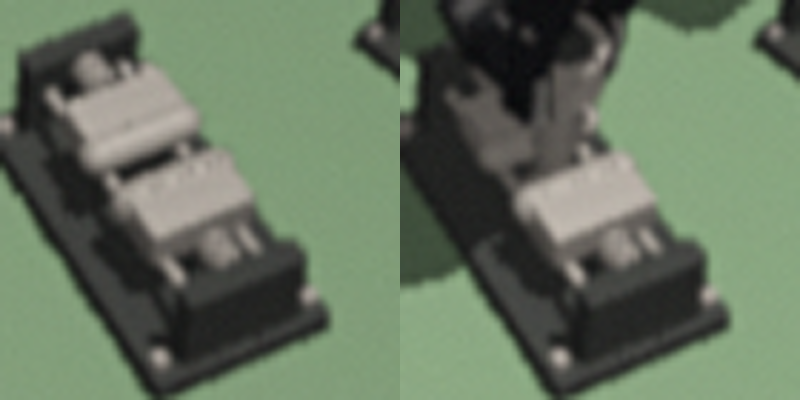

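The near jaw sits about 1.8 mm open compared with shut, i.e. closed on the neck. The dop has been held seated for over 1 s. I'll release and retreat straight up.

```bash
python3 -m inch '[[0.05,[0,0,0],[0,0,0]],[-0.3,[0,0,0],[0,0,0]],[-1,[0,0,0],[0,0,0]],[-1,[0,0,0],[0,0,0]],[-1,[0,0,0],[0,0,0]],[-1,[0,0,0],[0,0,0]],[-1,[0,0,0],[0,0,0]],[-1,[0,0,0],[0,0,0]]]'
python3 -m inch '[[-1,[0,0,-0.1],[0,0,0]],[-1,[0,0,-0.3],[0,0,0]],[-1,[0,0,-0.5],[0,0,0]],[-1,[0,0,-0.8],[0,0,0]],[-1,[0,0,-1],[0,0,0]],[-1,[0,0,-1],[0,0,0]],[-1,[0,0,-1],[0,0,0]]]'
python3 -m inch '[[-1,[-0.4,0,-0.2],[0,0,0]],[-1,[-0.8,0,-0.2],[0,0,0]],[-1,[-1,0,-0.2],[0,0,0]],[-1,[-1,0,-0.2],[0,0,0]]]'
python3 -m inch '[[-1,[-0.4,0,0],[0,0,0]],[-1,[-0.8,0,0],[0,0,0]],[-1,[-1,0,0],[0,0,0]],[-1,[-1,0,0],[0,0,0]]]'
python3 - <<'E'
from h import *
from station import *
a,d=snapshot('scene');b,db=snapshot('top')
f=lambda i,x,y:cv2.resize(i[y:y+80,x:x+80],(400,400),interpolation=cv2.INTER_CUBIC)
cv2.imwrite('pics/end.png',np.hstack([f(a,315,195),f(b,215,145)]))
c=np.array([.535,.265]);an=np.radians(-13)
for n,dd in(('scene',d),('top',db)):
    cl=cloud(n,dd);cl[dd<=0]=np.nan
    near=(np.hypot(cl[...,0]-c[0],cl[...,1]-c[1])<.045)
    P=cl[near&(cl[...,2]>.128)&(cl[...,2]<.145)];print(n,'rim',cv2.minEnclosingCircle(P[:,:2].astype(np.float32)) if len(P) else 0,np.median(P[:,2]),len(P))
    L=(cl[...,:2]-c)@np.array([[np.cos(an),-np.sin(an)],[np.sin(an),np.cos(an)]])
    m=(abs(L[...,0])<.026)&(L[...,1]>.006)&(L[...,1]<.06)&(cl[...,2]>.056)&(cl[...,2]<.066)
    print(np.percentile(L[m][:,1],[1,5,50,95]).round(4))
E
```

```text
t: 14.25
tcp_pos: [0.5354, 0.2635, 0.1003]
tool_rot: [0.688, 0.726, 0.0, -0.0]
force: [0.2, 1.0, -0.2]
finger_gap: 1.002
t: 14.95
tcp_pos: [0.5353, 0.2635, 0.2008]
tool_rot: [0.688, 0.726, 0.0, 0.0]
force: [0.0, 0.1, 0.3]
finger_gap: 1.001
t: 15.35
tcp_pos: [0.54, 0.161, 0.2189]
tool_rot: [0.689, 0.724, -0.002, -0.001]
force: [-0.5, 0.5, 0.6]
finger_gap: 1.001
t: 15.75
tcp_pos: [0.5458, 0.0622, 0.2191]
tool_rot: [0.689, 0.725, -0.001, -0.001]
force: [-0.7, 0.5, 0.4]
finger_gap: 1.0
scene rim ((0.53995680809021, 0.26490843296051025), 0.02073792926967144) 0.13438078719981356 168
[0.0077 0.0127 0.0307 0.0467]
top rim ((0.5371877551078796, 0.26243722438812256), 0.019461754709482193) 0.1346735913584145 163
[0.0068 0.0095 0.0317 0.0499]
```

View pics/end.png

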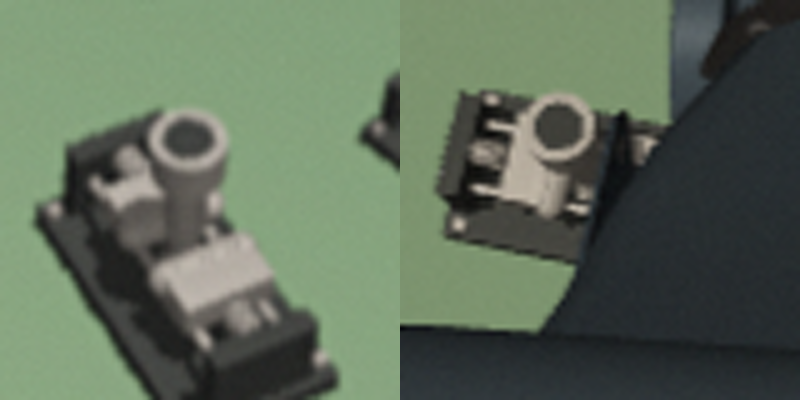

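The dop stands upright in the clamp. Its rim is at z = 0.1345, so the foot is at 0.0145, and its centre is about 4 mm from the clamp's centre. The gripper is clear, so I'll hand in.

```bash
python3 -m inch '[[-1,[0,0,0],[0,0,0]],[-1,[0,0,0],[0,0,0]]]'
python3 -c "
from station import sign_off;print(sign_off())"
```

```text
t: 16.05
tcp_pos: [0.5457, 0.0652, 0.22]
tool_rot: [0.687, 0.726, -0.0, -0.0]
force: [-0.8, 0.7, -0.2]
finger_gap: 0.999
the job is handed in; nothing more can be done
None
```

The broad-headed dop is standing upright in the 170 × 90 mm clamp with the jaws closed on its neck, and I handed the job in at about 16 s of the 42 s. No verdict was reported.

- **Insertion:** I gripped it by the disc head, lifted it clear of the rack and pushed it down between the jaws. The highest force reading was about 13 N as the bulb passed. It then dropped, and the foot pressed on the base with about 8 N.
- **Hold before release:** I held it seated for about 1 s. The near jaw measured about 1.8 mm open, as expected when closed on the neck. Then I released it and backed the gripper away.
- **Final check:** The rim is at z = 0.1345, which puts the foot at about 0.0145 against the wanted 0.014. The dop stands upright in both views, and the gripper is well clear.
- **Disagreement between checks:** The head measures about 4 mm from the estimated clamp centre, mainly along the jaws, within the 15 mm allowed. The two cameras disagreed by 2–4 mm on positions, so I used averages. The depth readings give the jaw opening only to about 1 mm, and I could not measure the far jaw cleanly.

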